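# Hang the cask hoop on the sprung twin J-hook

### The arm

A 6-joint arm with a two-finger parallel gripper is mounted at the origin on a cart in front of the work surface, level with it; the furniture and walls round the work are solid. World frame = base frame: x ahead of the robot, y to its left, z up, the work surface at z = 0. Lengths are in m, angles in rad, forces in N, time in s.
With the tool pointing down it reaches from about 0.25 to 0.8 m from the base axis. Payload 8.5 kg.
Tool frame: the origin (TCP) lies at the very end of the fingers, on their centre line; the grasp point (between the pads) lies 19 mm behind it; z points along the fingers, y is the line along which they close (so a half turn about z gives the same grasp; the last joint's range is limited). The gripper opens to 85 mm and grips with 20 to 120 N. Pads are 22 mm wide; open, the fingers measure 114 mm over their backs; the gripper's body (76 mm by 85 mm) begins 54 mm behind the grasp point. The pads swing forward as they close: fully open they stand 13 mm farther back than shut.
Start: joints at [1.306, 0.238, -0.013, 1.319, 0, 1.571], TCP at [0.137, 0.507, 0.231] pointing down, gripper open.
Joint ranges: [-2.66, 2.66], [-1.03, 1.9], [-1.14, 1.46], [-1.82, 2.27], [-1.45, 1.34], [-3.14, 3.14]. Speed limits (rad/s): [2.22, 2.22, 2.79, 3.14, 3.14, 3.14].

### API

Orientations are given as a unit quaternion [x, y, z, w].
In Python, from bench import bot gives the robot as it stands. The module is installed in compiled form; this text tells all that it offers.
- The arm moves only by the tool send_rows, never from a script. Its argument "targets" is a list of rows, each an object with "xyz": the shift along the tool's x, y, z in units of 40 mm (1.0 is 40 mm), a list of three; "turn": the turn, a rotation vector about the tool's x, y, z in units of 5 degrees (1.0 is 5 degrees), a list of three; "jaw": the finger opening in mm, from 0 to 85.4. A call has exactly 5 rows; each row shifts and turns the commanded pose from where the row before left it, along the tool's axes as they then stand; what a row does not reach is not made up. A row lasts 1/12 s, in which the tool goes at most 41.7 mm and 7.16 degrees, less where a joint would pass 70% of its speed; a pose out of reach is approached as far as the arm can. A call is refused whole if a number of a shift passes 1 or a number of a turn 1, either way. A call with a gripper value outside its range is refused whole. The fingers move at their own pace and stop on an object; "force" is the grip in N (left out, the last holds). Time passes only in rows, so rows that do not move let the fingers close, or fill a call up. It gives the time, the measured TCP pose, the force, the opening and the grip force at its end, in the units of the state.
- bot.get_state(): the state, without advancing time (a new reading comes with each control period).
- bot.read_camera(name): name is "scene" or "top" or "wrist"; returns (picture, depth): 480x640x3 uint8, red, green, blue; 480x640 float32, m along the optical axis (not along the pixel's ray), 0 where there is no reading.
- bot.camera_params(name): a dict with "intrinsics" (3x3 intrinsics, pixels), "k1" (the pictures are not rectified: a ray, as slopes to the right and down, at radius r is drawn at 1 + k1 r^2 times it, then the intrinsics apply), "camera_from_world" (4x4, takes a point from world to camera coordinates). Camera axes: x right, y up, looking along -z (the intrinsics and any distortion apply to the point x, -y, -z); pixel columns grow to the right and rows downward; lengths in m; the calibration is good to about 2 mm. A picture is of the moment at which its call begins: read the wrist's pose just before it. camera_params takes no time and is no camera call; for the wrist camera it gives the pose at the moment of the call.
- bot.finish_job(): hands the job in; it is judged then, once.
The state is a dict: "clock": time; "joint_pos": joint angles; "joint_vel": joint speeds; "joint_torque": joint torques, N m; "tcp_pos": TCP position; "tool_rot": TCP orientation; "contact_force": force on the tool from outside, world axes, zero at the start; "torque": the same for the moment, N m; "finger_gap": finger opening in m; "gripper_force": force on a finger pad.
Only numpy, scipy, OpenCV 4.12 (cv2) and the standard library are available. Lean on these libraries where they do the work, as an engineer would, in place of code of your own. Each camera call takes 0.05 s, during which the arm holds its last target. There are 200 camera calls.

### The job

Lift the steel cask hoop out of its wooden cradle by the top of its rim and hang it on the twin J-hook of the stand: carry the rim over the two upturned tips, push the sprung buffer back with it, let it down behind them until both prongs carry it, press it down with about 20 N to bed it, and ease it forward until it rests against the tips before you let go. The hoop must stay trapped between tips and buffer; do not drop it, let it snap forward or lean hard on the hook (stay well under 40 N), and leave the oil can, barrel tap and cork where they are.

Things in the scene. Friction and masses are not known exactly. Their poses are not given: they have to be found in the camera images.
- hoop_centre (a point): Centre of the plain steel cask hoop (loose, 0.25 to 0.5 kg): outer diameter 180 mm, inner 172 mm, band 22 mm wide along the ring's axis and 4 mm thick. At the start it stands upright on its rim in the cradle. Its x axis is the ring's axis (level); the top of the rim is 90 mm above this centre.
- hoop: The same hoop; its origin is also the ring's centre, with the same axes.
- cradle: Fixed wooden cradle, 100 x 170 mm, that holds the hoop upright in a slot 25 mm wide between two cheek boards whose tops are 61 mm above the worktop; slot floor 16 mm up. Origin at the middle of its underside; x points across the slot (along the hoop's axis), y along the slot.
- stand: Fixed grey steel stand: foot plate 150 x 120 x 14 mm, round post 26 mm thick, 275 mm tall. Origin at the foot of the post's axis, on the worktop. Its twin J-hook points to the stand's -x (roughly to the robot): two level round prongs 10 mm thick at y = -35 and +35 mm, each turned up at its end. The 60 mm gap between them is free of metal from x = -22 mm outwards, for the fingers.
- prongs (a joint): How far (m) the two prongs give way downwards together under load, on a stiff spring: 0 = unloaded, 1 mm per 10 N, stop at 0.008. It says nothing of their height.
- under_seat (a point): Point on the worktop below the seated hoop's centre, at x = -124 mm of the stand, with the stand's axes. The inner faces of the upturned tips are at x = -135 mm of the stand, their front faces at -146 mm; the tips end 12 mm above the prongs' upper sides. Seated, the hoop's axis lies along the stand's x and its centre 78 mm below the prongs' upper sides.
- post_top (a point): Top of the stand's post, on its axis, 275 mm above the worktop. The hook block is clamped on the post by hand, so the prongs' height is not exactly known: their upper sides lie anywhere from 238 to 262 mm above the worktop. No reading gives it; the clamp does not slip in use.
- buffer (a joint): Travel (m) of the sprung buffer: two rubber plates 12 mm wide, one over each prong, moving together along the prongs, from 3 to 47 mm above their upper sides. 0 = out, faces at x = -123 mm of the stand (12 mm behind the tips, less than the band's width); grows towards the post, hard stop at 0.028. It pushes out with 3 N plus 0.15 N per mm; about 0.011 with the hoop seated.
- oil_can: Loose bench oil can, 67 mm round, 142 mm tall, standing between the stand and the cradle, towards the back. Origin at its underside.
- barrel_tap: Loose brass barrel tap, 104 x 33 x 47 mm, lying on the worktop. Origin at its underside.
- cork_0: Loose wine cork, 24 mm round, 42 mm tall, standing on the worktop. Origin at its underside.

How it is judged:
By the outcome, as a careful person would: the job done as asked, in the order asked, and still so for the second after the job is handed in, with the robot touching nothing.
It also fails if it takes over 67 s, if anything falls off the work surface, if the arm or the gripper's body presses on something with over 40 N, if the wrist force passes 120 N, or if a joint passes its speed limit or range.

## Working session

There is one attempt and no reset: what is moved stays moved. The work goes in short steps, Python scripts to look and compute and a tool call to move; the robot and the scene stay as the last step left them, time stands still between calls to the robot, and variables do not carry over. Pictures are saved under pics/ and viewed, at most 10 in all, crops included, and the job is handed in when it is done.

Besides the shell and the picture viewer there is one more tool, called as name([rows], argument=value, ...), one row to a line, values as JSON. send_rows: Moves the arm, as the interface text tells. Its arguments: {"type":"object","properties":{"targets":{"type":"array","items":{"type":"object","properties":{"xyz":{"type":"array","items":{"type":"number"}},"turn":{"type":"array","items":{"type":"number"}},"jaw":{"type":"number"}}}},"force":{"type":"number"}},"required":["targets"]}

```bash
mkdir -p pics; cat > h.py <<'E'
import numpy as np, cv2
from bench import bot
def params(n):
    p=bot.camera_params(n); return np.array(p["intrinsics"],float),float(p["k1"]),np.array(p["camera_from_world"],float)
def cloud(n,P=None):
    P=P or params(n); img,d=bot.read_camera(n); K,k1,T=P
    v,u=np.mgrid[:480,:640].astype(np.float32)
    r=cv2.undistortPoints(np.stack([u.ravel(),v.ravel()],1)[:,None].astype(np.float64),K,np.array([k1,0,0,0.]))[:,0]
    z=d.ravel(); c=np.stack([r[:,0]*z,-r[:,1]*z,-z],1)
    R,t=T[:3,:3],T[:3,3]; w=(c-t)@R
    w[z==0]=np.nan
    return img,w.reshape(480,640,3)
def save(img,f): cv2.imwrite('pics/'+f,img[:,:,::-1])
E
python3 - <<'E'
from h import *
s=bot.get_state(); print({k:np.round(v,3) for k,v in s.items()})
for n in("scene","top"):
    img,w=cloud(n); save(img,n+'.png'); np.savez('/tmp/'+n,img=img,w=w)
    print(n,np.round(np.linalg.inv(params(n)[2]),2).tolist(),params(n)[1])
E
```

```text
{'clock': np.float64(0.0), 'joint_pos': array([ 1.306,  0.239, -0.014,  1.319,  0.   ,  1.571]), 'joint_vel': array([-0.001,  0.001,  0.   , -0.   , -0.   ,  0.001]), 'joint_torque': array([-2.0000e-03, -5.3879e+01,  3.4644e+01,  1.8000e-02, -0.0000e+00,
        0.0000e+00]), 'tcp_pos': array([0.137, 0.506, 0.231]), 'tool_rot': array([ 0.132,  0.991, -0.001, -0.   ]), 'contact_force': array([-0.366, -0.379, -0.307]), 'torque': array([-0.012,  0.03 ,  0.017]), 'gripper_force': np.float64(0.0), 'finger_gap': np.float64(0.085)}
scene [[0.74, 0.28, -0.62, -0.02], [-0.68, 0.3, -0.67, -0.56], [-0.0, 0.91, 0.41, 0.54], [0.0, 0.0, 0.0, 1.0]] 0.026785040227742328
top [[0.02, 0.99, -0.15, 0.37], [-1.0, 0.02, 0.0, 0.0], [0.01, 0.15, 0.99, 1.19], [0.0, 0.0, 0.0, 1.0]] -0.13054073242111613
```

View pics/scene.png

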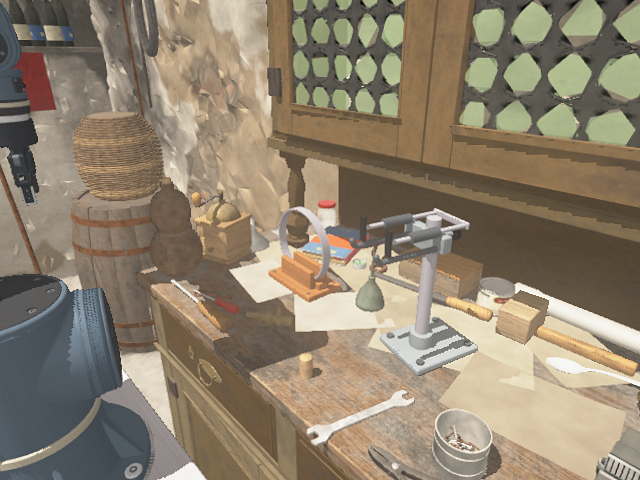

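View pics/top.png

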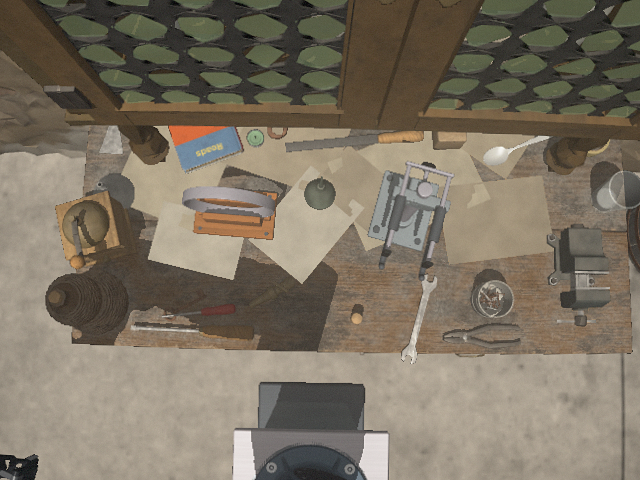

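The scene view shows the hoop in its orange cradle at about (305,250), the stand at (430,290), the oil can at (370,290) and the cork at (306,365). In the top view the hoop is at (230,200), the foot plate at (410,208), the post top at (425,188) and the tips near (385,265) and (425,275). Next I measure these from depth.

```bash
cat > m.py <<'E'
from h import *
D={n:np.load(f'/tmp/{n}.npz') for n in('top','scene')}
def pts(n,u0,u1,v0,v1,zlo,zhi):
    w=D[n]['w'][v0:v1,u0:u1].reshape(-1,3); return w[(w[:,2]>zlo)&(w[:,2]<zhi)]
def rect(n,p):
    r=cv2.minAreaRect((p[:,:2]*1000).astype(np.float32)); print(n,len(p),'c',np.round(r[0],1),'size',np.round(r[1],1),'ang',round(r[2],2),'z',np.round(np.percentile(p[:,2],[5,50,95]),4))
for n,b in(('top',(175,285,180,250)),('scene',(270,340,200,300))):
    rect(n+' cradle/hoop>.075',pts(n,*b,.075,.25)); 
    p=pts(n,*b,.075,.25); 
    print(' top z',np.sort(p[:,2])[-5:])
    rect(n+' cheek tops',pts(n,*b,.055,.066))
    c=p.mean(0)[:2]; U=np.linalg.svd(p[:,:2]-c,full_matrices=False)[2][0]
    s=(p[:,:2]-c)@U; A=np.c_[2*s,2*p[:,2],np.ones(len(s))]; q=np.linalg.lstsq(A,s**2+p[:,2]**2,rcond=None)[0]
    print(' circle centre',c+q[0]*U,q[1],'R',np.sqrt(q[2]+q[0]**2+q[1]**2),'dir',U)
for n,b in(('top',(365,460,155,280)),('scene',(350,480,190,375))):
    rect(n+' foot',pts(n,*b,.009,.018)); rect(n+' post top',pts(n,*b,.268,.285)); 
    p=pts(n,*b,.2,.33); print(' hist',np.histogram(p[:,2],np.arange(.2,.34,.01))[0]); rect(n+' hook',p)
rect('can',pts('top',300,340,170,215,.02,.2)); rect('cork',pts('top',345,372,300,330,.02,.08))
E
python3 m.py
```

```text
top cradle/hoop>.075 1195 c [598.5 171. ] size [178.4  23.3] ang 86.36 z [0.1019 0.183  0.1963]
 top z [0.19883297 0.19887848 0.19888494 0.19951937 0.19962896]
top cheek tops 574 c [592.7 173.1] size [154.9  44.2] ang 84.95 z [0.056 0.06  0.064]
 circle centre [0.59767167 0.17121481] 0.10819269172443617 R 0.08760619920343744 dir [-0.06112392 -0.99813018]
scene cradle/hoop>.075 1373 c [720.4 288.5] size [482.2 142.5] ang 42.12 z [0.0791 0.1232 0.1951]
 top z [0.19837637 0.19840658 0.19850662 0.19860106 0.19863121]
scene cheek tops 585 c [750.7 319.7] size [547.6 142.4] ang 41.15 z [0.0556 0.0617 0.0646]
 circle centre [0.67800652 0.25648163] 0.10809357343534896 R 0.15062910686463035 dir [-0.63087127 -0.77588752]
top foot 1917 c [ 612.8 -184.1] size [119.1 150.6] ang 74.84 z [0.0101 0.0133 0.0169]
top post top 1400 c [ 553.4 -168.8] size [ 86.6 164.5] ang 75.0 z [0.2685 0.2719 0.2761]
 hist [   0    1   32  245  255  705  775 1031   65    0    0    0    0    0]
top hook 3109 c [ 549.9 -168.9] size [100.1 201.2] ang 76.23 z [0.2378 0.2671 0.2756]
scene foot 3476 c [810.7  -4.2] size [707.2 308.5] ang 46.59 z [0.0107 0.0143 0.017 ]
scene post top 1154 c [ 552.1 -169.5] size [ 87.2 167.7] ang 73.94 z [0.2686 0.2721 0.2779]
 hist [ 79  17  64 492 619 342 892 850 127 170  55   0   0   0]
scene hook 3707 c [ 568.5 -168.7] size [116.1 251.2] ang 86.95 z [0.2321 0.2641 0.2917]
can 647 c [643.2  -6.4] size [61.5 58.6] ang 72.99 z [0.0219 0.0414 0.0776]
cork 113 c [382.2 -85.1] size [22.2 22.3] ang 48.12 z [0.0295 0.0407 0.0442]
```

```bash
python3 - <<'E'
from h import *
a=cv2.imread('pics/scene.png')[185:385,340:490]; b=cv2.imread('pics/top.png')[145:290,350:470]
a=cv2.resize(a,(450,600),interpolation=cv2.INTER_CUBIC); b=cv2.resize(b,(350,423),interpolation=cv2.INTER_CUBIC)
o=np.zeros((600,800,3),np.uint8); o[:,:450]=a; o[:423,450:]=b; cv2.imwrite('pics/c1.png',o)
E
```

```text
(no output)
```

View pics/c1.png

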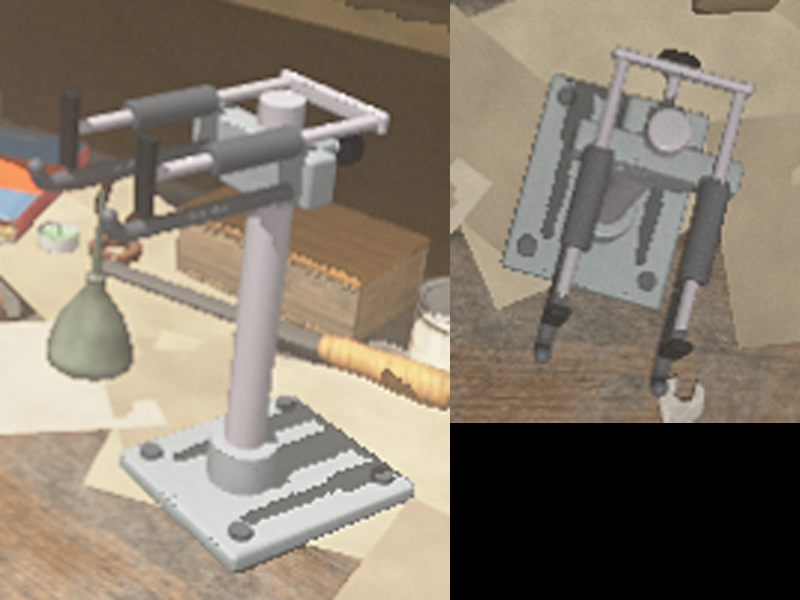

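The crop shows the two black tips at crop (35,170) and (112,220), the buffer plates just behind them, their rods, and the post top at (283,105). Now I work out the stand frame, the prong height and any obstacles on the way.

```bash
cat >> m.py <<'E'
print('----')
a=np.deg2rad(-15.16); X=np.array([np.cos(a),np.sin(a)]); Y=np.array([-X[1],X[0]])
fc=np.array([.6128,-.1841])
for n,b in(('top',(410,440,172,203)),('scene',(415,450,205,370))):
    p=pts(n,*b,.266,.29); rect(n+' posttop',p)
# hook points in frame centred on foot centre
for n,b in(('top',(365,460,155,285)),('scene',(345,480,190,300))):
    p=pts(n,*b,.2,.33); s=np.c_[(p[:,:2]-fc)@X,(p[:,:2]-fc)@Y,p[:,2]]*1000
    for lo in range(-200,-60,6):
        q=s[(s[:,0]>=lo)&(s[:,0]<lo+6)]
        for sg in(-1,1):
            r=q[(q[:,1]*sg>15)&(abs(q[:,1])<60)]
            if len(r)>2: print(n,lo,sg,len(r),'y',np.round(np.percentile(r[:,1],[5,50,95])),'z',np.round(np.percentile(r[:,2],[2,25,50,75,98])))
for n in D:
    w=D[n]['w'].reshape(-1,3)
    m=(w[:,0]>.05)&(w[:,0]<.75)&(w[:,1]>.25)&(w[:,1]<.75)&(w[:,2]>.12)
    q=w[m]; H={}
    for x,y,z in q: k=(int(x*20)/20,int(y*20)/20); H[k]=max(H.get(k,0),z)
    print(n,{k:round(v,2) for k,v in sorted(H.items())})
E
python3 m.py | sed -n '/----/,$p'
```

```text
----
top posttop 212 c [ 605.3 -183.7] size [25.  50.6] ang 66.96 z [0.2684 0.274  0.2768]
scene posttop 585 c [ 579.6 -185.6] size [135.   57.9] ang 35.81 z [0.2669 0.2716 0.2764]
top -170 -1 5 y [-40. -37. -33.] z [249. 249. 250. 250. 250.]
top -170 1 5 y [31. 33. 36.] z [248. 249. 249. 251. 252.]
top -164 -1 23 y [-40. -35. -31.] z [243. 248. 251. 252. 253.]
top -164 1 22 y [29. 33. 37.] z [247. 249. 252. 253. 255.]
top -158 -1 18 y [-39. -35. -31.] z [239. 240. 242. 245. 250.]
top -158 1 16 y [29. 33. 37.] z [238. 240. 241. 245. 251.]
top -152 -1 21 y [-40. -35. -31.] z [236. 238. 239. 240. 242.]
top -152 1 20 y [29. 34. 38.] z [237. 238. 239. 241. 242.]
top -146 -1 64 y [-41. -35. -30.] z [236. 248. 263. 283. 288.]
top -146 1 60 y [28. 34. 39.] z [237. 247. 269. 285. 289.]
top -140 -1 20 y [-40. -32. -30.] z [241. 271. 285. 287. 289.]
top -140 1 15 y [29. 33. 39.] z [244. 284. 287. 288. 290.]
top -134 -1 31 y [-39. -34. -31.] z [235. 239. 266. 268. 272.]
top -134 1 25 y [30. 35. 37.] z [236. 243. 268. 269. 271.]
top -128 -1 29 y [-39. -35. -32.] z [235. 240. 266. 269. 272.]
top 
[... 4684 characters left out ...]
: np.float64(0.34), (0.3, 0.4): np.float64(0.16), (0.35, 0.35): np.float64(0.2), (0.35, 0.4): np.float64(0.25), (0.35, 0.45): np.float64(0.24), (0.4, 0.35): np.float64(0.2), (0.4, 0.4): np.float64(0.25), (0.4, 0.45): np.float64(0.22), (0.45, 0.4): np.float64(0.21), (0.5, 0.4): np.float64(0.19), (0.5, 0.45): np.float64(0.19), (0.55, 0.25): np.float64(0.15), (0.55, 0.4): np.float64(0.19), (0.55, 0.45): np.float64(0.19), (0.6, 0.25): np.float64(0.15), (0.65, 0.25): np.float64(0.63), (0.65, 0.3): np.float64(0.63), (0.65, 0.35): np.float64(0.64), (0.65, 0.4): np.float64(0.64), (0.7, 0.25): np.float64(0.33), (0.7, 0.3): np.float64(0.33), (0.7, 0.35): np.float64(0.34), (0.7, 0.4): np.float64(0.34)}
```

Prong tops are at about 0.242 m: the tips end at 0.254 and the buffer plates at 0.289. The stand origin is about (0.589,-0.179), heading -15.2°. The hoop centre is about (0.598,0.171,0.106), axis heading -3.6°. Next is a small row calculator.

```bash
cat > plan.py <<'E'
# usage: plan.py "x y z headingdeg nrows" ...  -> rows (shift /40mm, turn /5deg); tool assumed brought to point straight down
import sys
from h import *
from scipy.spatial.transform import Rotation as R
def down(h):
    y=np.array([np.cos(h),np.sin(h),0]); z=np.array([0,0,-1.]); return R.from_matrix(np.c_[np.cross(y,z),y,z])
s=bot.get_state(); p=np.array(s["tcp_pos"]); q=R.from_quat(s["tool_rot"])
hd=lambda q:np.rad2deg(np.arctan2(q.as_matrix()[1,1],q.as_matrix()[0,1]))
print('at',np.round(p,4),'hd',round(hd(q),2),'tilt',np.round(q.as_matrix()[:,2],3),'F',np.round(s["contact_force"],2),'gap',round(float(s["finger_gap"]),4),'t',round(float(s["clock"]),2))
for a in sys.argv[1:]:
    x,y,z,h,n=map(float,a.split()); n=int(n); g=np.array([x,y,z]); qg=down(np.deg2rad(h))
    for i in range(n,0,-1):
        sh=np.round(q.inv().apply((g-p)/i)/.04,2); tu=np.round(np.rad2deg((q.inv()*qg).as_rotvec()/i)/5,2)
        print(sh.tolist(),tu.tolist(),'!!' if max(abs(sh).max(),abs(tu).max(),np.linalg.norm(sh))>1 else '')
        p=p+q.apply(sh*.04); q=q*R.from_rotvec(np.deg2rad(tu*5))
    print('->',np.round(p,4))
E
python3 plan.py ".28 .28 .33 36 10" ".585 .171 .29 -3.6 10"
```

```text
at [0.1373 0.5064 0.2308] hd 74.83 tilt [-0.    -0.001 -1.   ] F [ 0.36 -0.62  0.01] gap 0.0857 t 0.1
[-0.49, -0.45, -0.25] [-0.0, 0.0, 0.78] 
[-0.52, -0.42, -0.25] [-0.0, 0.0, 0.78] 
[-0.55, -0.38, -0.25] [-0.0, 0.0, 0.78] 
[-0.57, -0.34, -0.25] [-0.0, 0.0, 0.78] 
[-0.6, -0.31, -0.25] [-0.0, 0.0, 0.77] 
[-0.62, -0.26, -0.25] [-0.0, 0.0, 0.78] 
[-0.63, -0.22, -0.24] [-0.0, 0.0, 0.77] 
[-0.65, -0.18, -0.25] [-0.0, 0.0, 0.78] 
[-0.65, -0.13, -0.24] [-0.01, 0.0, 0.77] 
[-0.67, -0.09, -0.25] [-0.0, 0.01, 0.78] 
-> [0.2802 0.28   0.3302]
[-0.67, 0.46, 0.1] [-0.0, -0.0, 0.79] 
[-0.63, 0.5, 0.1] [-0.0, -0.0, 0.79] 
[-0.6, 0.54, 0.1] [-0.0, -0.0, 0.79] 
[-0.56, 0.58, 0.1] [-0.0, -0.0, 0.79] 
[-0.52, 0.62, 0.1] [-0.0, -0.0, 0.79] 
[-0.47, 0.66, 0.1] [-0.0, -0.0, 0.79] 
[-0.43, 0.69, 0.1] [-0.0, -0.0, 0.79] 
[-0.38, 0.71, 0.1] [-0.0, -0.0, 0.8] 
[-0.33, 0.74, 0.1] [-0.0, -0.0, 0.79] 
[-0.28, 0.76, 0.1] [-0.0, -0.0, 0.8] 
-> [0.5848 0.171  0.2901]
```

send_rows([
  {"xyz": [-0.49,-0.45,-0.25],"turn": [0,0,0.78],"jaw": 85},
  {"xyz": [-0.52,-0.42,-0.25],"turn": [0,0,0.78],"jaw": 85},
  {"xyz": [-0.55,-0.38,-0.25],"turn": [0,0,0.78],"jaw": 85},
  {"xyz": [-0.57,-0.34,-0.25],"turn": [0,0,0.78],"jaw": 85},
  {"xyz": [-0.6,-0.31,-0.25],"turn": [0,0,0.78],"jaw": 85},
])

```text
clock: 0.52
tcp_pos: [0.2088, 0.3923, 0.2814]
tool_rot: [0.299, 0.954, -0.0, -0.0]
contact_force: [0.1, 0.6, -0.2]
finger_gap: 0.0848
gripper_force: 0.0
```

send_rows([
  {"xyz": [-0.62,-0.26,-0.25],"turn": [0,0,0.78],"jaw": 85},
  {"xyz": [-0.63,-0.22,-0.25],"turn": [0,0,0.78],"jaw": 85},
  {"xyz": [-0.65,-0.18,-0.25],"turn": [0,0,0.78],"jaw": 85},
  {"xyz": [-0.65,-0.13,-0.25],"turn": [0,0,0.78],"jaw": 85},
  {"xyz": [-0.67,-0.09,-0.25],"turn": [0,0,0.78],"jaw": 85},
])

```text
clock: 0.93
tcp_pos: [0.2804, 0.2788, 0.3316]
tool_rot: [0.457, 0.89, -0.0, -0.0]
contact_force: [0.7, 0.4, 1.5]
finger_gap: 0.0851
gripper_force: 0.0
```

send_rows([
  {"xyz": [-0.67,0.46,0.1],"turn": [0,0,0.79],"jaw": 85},
  {"xyz": [-0.63,0.5,0.1],"turn": [0,0,0.79],"jaw": 85},
  {"xyz": [-0.6,0.54,0.1],"turn": [0,0,0.79],"jaw": 85},
  {"xyz": [-0.56,0.58,0.1],"turn": [0,0,0.79],"jaw": 85},
  {"xyz": [-0.52,0.62,0.1],"turn": [0,0,0.79],"jaw": 85},
])

```text
clock: 1.35
tcp_pos: [0.4333, 0.2241, 0.311]
tool_rot: [0.603, 0.798, -0.0, -0.0]
contact_force: [0.2, 1.5, -0.6]
finger_gap: 0.085
gripper_force: 0.0
```

send_rows([
  {"xyz": [-0.47,0.66,0.1],"turn": [0,0,0.79],"jaw": 85},
  {"xyz": [-0.43,0.69,0.1],"turn": [0,0,0.79],"jaw": 85},
  {"xyz": [-0.38,0.71,0.1],"turn": [0,0,0.79],"jaw": 85},
  {"xyz": [-0.33,0.74,0.1],"turn": [0,0,0.79],"jaw": 85},
  {"xyz": [-0.28,0.76,0.1],"turn": [0,0,0.79],"jaw": 85},
])

```text
clock: 1.77
tcp_pos: [0.5857, 0.1694, 0.2906]
tool_rot: [0.731, 0.683, -0.0, -0.0]
contact_force: [0.5, 1.1, -0.6]
finger_gap: 0.0847
gripper_force: 0.0
```

```bash
python3 - <<'E'
from h import *
P=params('wrist'); img,w=cloud('wrist',P); save(img,'w1.png'); np.savez('/tmp/w1',img=img,w=w)
p=w.reshape(-1,3); p=p[(p[:,2]>.15)&(p[:,2]<.21)&(abs(p[:,0]-.6)<.06)&(abs(p[:,1]-.171)<.1)]
r=cv2.minAreaRect((p[:,:2]*1000).astype(np.float32)); print(len(p),r,np.percentile(p[:,2],[5,50,99]))
E
python3 plan.py ".5985 .171 .215 -3.6 3"
```

```text
7352 ((598.7763061523438, 172.10870361328125), (155.62742614746094, 22.139808654785156), 86.2818603515625) [0.15953649 0.18834608 0.19582579]
at [0.5901 0.1675 0.2881] hd -4.28 tilt [-0.001 -0.002 -1.   ] F [-1.4  -2.77 -2.43] gap 0.0854 t 1.82
[0.04, 0.07, 0.61] [-0.0, 0.01, -0.05] 
[0.03, 0.07, 0.61] [-0.0, 0.01, -0.04] 
[0.03, 0.06, 0.61] [-0.01, 0.0, -0.05] 
-> [0.5983 0.1709 0.2149]
```

View pics/w1.png

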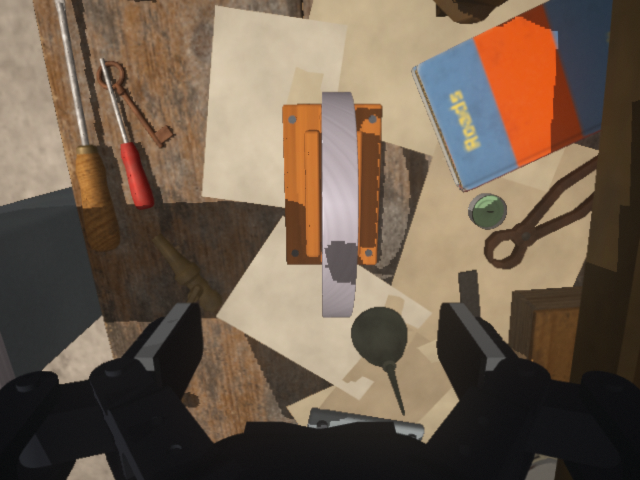

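The wrist view confirms the hoop, which runs down the column at u≈340, v 92–317. The cradle is orange, the tap lies at (190,280) and the can at (380,335). Now the descent.

send_rows([
  {"xyz": [0,0.2,0.6],"turn": [0,0,0],"jaw": 85},
  {"xyz": [0,0.14,0.6],"turn": [0,0,0],"jaw": 85},
  {"xyz": [0,0,0.4],"turn": [0,0,0],"jaw": 85},
  {"xyz": [0,0,0],"turn": [0,0,0],"jaw": 85},
  {"xyz": [0,0,0],"turn": [0,0,0],"jaw": 85},
])

```text
clock: 2.23
tcp_pos: [0.5974, 0.1693, 0.2266]
tool_rot: [0.729, 0.684, -0.001, -0.001]
contact_force: [0.0, 0.4, 0.3]
finger_gap: 0.0849
gripper_force: 0.0
```

```bash
python3 plan.py ".5988 .171 .174 -3.7 3"
```

```text
at [0.5974 0.1693 0.2266] hd -3.67 tilt [-0.002 -0.001 -1.   ] F [0.03 0.41 0.29] gap 0.0849 t 2.23
[0.02, 0.01, 0.44] [-0.01, 0.0, 0.0] 
[0.01, 0.01, 0.44] [-0.01, 0.01, 0.0] 
[0.02, 0.02, 0.44] [-0.01, 0.0, 0.01] 
-> [0.599  0.1711 0.1738]
```

send_rows([
  {"xyz": [0.02,0.01,0.44],"turn": [0,0,0],"jaw": 85},
  {"xyz": [0.02,0.01,0.44],"turn": [0,0,0],"jaw": 85},
  {"xyz": [0.01,0.02,0.44],"turn": [0,0,0],"jaw": 85},
  {"xyz": [0,0,0],"turn": [0,0,0],"jaw": 60},
  {"xyz": [0,0,0],"turn": [0,0,0],"jaw": 40},
], force=30)

```text
clock: 2.65
tcp_pos: [0.5996, 0.1715, 0.1755]
tool_rot: [0.729, 0.684, 0.0, 0.0]
contact_force: [-1.1, -0.6, 0.3]
finger_gap: 0.0633
gripper_force: 0.0
```

send_rows([
  {"xyz": [0,0,0],"turn": [0,0,0],"jaw": 26},
  {"xyz": [0,0,0],"turn": [0,0,0],"jaw": 10},
  {"xyz": [0,0,0],"turn": [0,0,0],"jaw": 10},
  {"xyz": [0,0,0],"turn": [0,0,0],"jaw": 10},
  {"xyz": [0,0,0],"turn": [0,0,0],"jaw": 10},
])

```text
clock: 3.07
tcp_pos: [0.6004, 0.1715, 0.1759]
tool_rot: [0.729, 0.684, 0.001, 0.001]
contact_force: [-1.0, -0.5, 7.5]
finger_gap: 0.0209
gripper_force: 29.2
```

send_rows([
  {"xyz": [0,0,0],"turn": [0,0,0],"jaw": 10},
  {"xyz": [0,0,0],"turn": [0,0,0],"jaw": 10},
  {"xyz": [0,0,0],"turn": [0,0,0],"jaw": 10},
  {"xyz": [0,0,0],"turn": [0,0,0],"jaw": 10},
  {"xyz": [0,0,0],"turn": [0,0,0],"jaw": 10},
], force=80)

```text
clock: 3.48
tcp_pos: [0.6005, 0.1715, 0.1761]
tool_rot: [0.729, 0.684, 0.001, 0.001]
contact_force: [-0.7, -0.6, 7.3]
finger_gap: 0.0196
gripper_force: 78.4
```

send_rows([
  {"xyz": [0,0,-0.1],"turn": [0,0,0],"jaw": 10},
  {"xyz": [0,0,-0.2],"turn": [0,0,0],"jaw": 10},
  {"xyz": [0,0,-0.3],"turn": [0,0,0],"jaw": 10},
  {"xyz": [0,0,-0.4],"turn": [0,0,0],"jaw": 10},
  {"xyz": [0,0,-0.5],"turn": [0,0,0],"jaw": 10},
])

```text
clock: 3.9
tcp_pos: [0.599, 0.1711, 0.2344]
tool_rot: [0.729, 0.684, -0.001, -0.001]
contact_force: [0.2, 0.1, -3.0]
finger_gap: 0.019
gripper_force: 78.9
```

send_rows([
  {"xyz": [0,0,-0.4],"turn": [0,0,0],"jaw": 10},
  {"xyz": [0,0,-0.3],"turn": [0,0,0],"jaw": 10},
  {"xyz": [0,0,-0.2],"turn": [0,0,0],"jaw": 10},
  {"xyz": [0,0,0],"turn": [0,0,0],"jaw": 10},
  {"xyz": [0,0,0],"turn": [0,0,0],"jaw": 10},
])

```text
clock: 4.32
tcp_pos: [0.5998, 0.1713, 0.2704]
tool_rot: [0.729, 0.684, -0.0, 0.0]
contact_force: [-0.0, -0.6, -3.6]
finger_gap: 0.0195
gripper_force: 78.9
```

```bash
python3 plan.py ".44 .16 .272 -3.7 7" ".40 -.127 .272 -15.16 13"
python3 - <<'E'
from h import *
P=params('wrist'); img,w=cloud('wrist',P)
p=w.reshape(-1,3); p=p[(p[:,2]>.15)&(p[:,2]<.32)&(abs(p[:,0]-.6)<.04)&(abs(p[:,1]-.20)<.07)&(p[:,1]>.19)]
r=cv2.minAreaRect((p[:,:2]*1000).astype(np.float32)); print(len(p),r,np.percentile(p[:,2],[5,50,99]))
c=p[:,1:]; A=np.c_[2*c,np.ones(len(c))]; q=np.linalg.lstsq(A,(c**2).sum(1),rcond=None)[0]; print('centre yz',q[:2],'R',np.sqrt(q[2]+q[0]**2+q[1]**2))
E
```

```text
at [0.5998 0.1713 0.2704] hd -3.67 tilt [ 0. -0. -1.] F [-0.02 -0.63 -3.57] gap 0.0195 t 4.32
[-0.08, -0.57, -0.01] [0.0, 0.0, 0.0] 
[-0.08, -0.57, -0.0] [0.0, 0.0, 0.0] 
[-0.08, -0.57, -0.01] [0.0, 0.0, 0.0] 
[-0.07, -0.56, -0.0] [0.0, 0.0, 0.0] 
[-0.08, -0.57, -0.01] [0.0, 0.0, 0.0] 
[-0.07, -0.56, -0.0] [0.0, 0.0, 0.0] 
[-0.08, -0.57, -0.01] [0.0, 0.0, 0.01] 
-> [0.4399 0.1599 0.272 ]
[-0.56, -0.04, 0.0] [0.0, 0.0, 0.18] 
[-0.56, -0.03, 0.0] [0.0, 0.0, 0.18] 
[-0.56, -0.02, 0.0] [0.0, 0.0, 0.18] 
[-0.56, -0.02, 0.0] [0.0, 0.0, 0.17] 
[-0.56, -0.01, 0.0] [0.0, 0.0, 0.18] 
[-0.55, 0.0, 0.0] [0.0, 0.0, 0.17] 
[-0.56, 0.01, 0.0] [0.0, 0.0, 0.18] 
[-0.55, 0.02, 0.0] [0.0, 0.0, 0.17] 
[-0.56, 0.03, 0.0] [0.0, 0.0, 0.18] 
[-0.55, 0.04, 0.0] [0.0, 0.0, 0.17] 
[-0.55, 0.04, 0.0] [0.0, 0.0, 0.18] 
[-0.56, 0.06, 0.0] [0.0, 0.0, 0.17] 
[-0.55, 0.06, 0.0] [0.0, 0.0, 0.18] 
-> [ 0.4001 -0.127   0.272 ]
12426 ((603.1718139648438, 224.6806182861328), (70.50125122070312, 22.274417877197266), 87.02404022216797) [0.23624923 0.27477332 0.28745589]
centre yz [0.17280959 0.20137875] R 0.08731733563423669
```

send_rows([
  {"xyz": [-0.06,-0.4,0],"turn": [0,0,0],"jaw": 10},
  {"xyz": [-0.08,-0.57,0],"turn": [0,0,0],"jaw": 10},
  {"xyz": [-0.08,-0.57,0],"turn": [0,0,0],"jaw": 10},
  {"xyz": [-0.08,-0.57,0],"turn": [0,0,0],"jaw": 10},
  {"xyz": [-0.08,-0.57,0],"turn": [0,0,0],"jaw": 10},
])

```text
clock: 4.78
tcp_pos: [0.4901, 0.1627, 0.2692]
tool_rot: [0.729, 0.684, -0.001, -0.0]
contact_force: [-0.3, 0.2, -1.5]
finger_gap: 0.0193
gripper_force: 79.1
```

send_rows([
  {"xyz": [-0.08,-0.57,0],"turn": [0,0,0],"jaw": 10},
  {"xyz": [-0.2,-0.57,0],"turn": [0,0,0],"jaw": 10},
  {"xyz": [-0.4,-0.2,0],"turn": [0,0,0.1],"jaw": 10},
  {"xyz": [-0.56,-0.04,0],"turn": [0,0,0.18],"jaw": 10},
  {"xyz": [-0.56,-0.03,0],"turn": [0,0,0.18],"jaw": 10},
])

```text
clock: 5.2
tcp_pos: [0.4288, 0.0945, 0.2698]
tool_rot: [0.743, 0.67, -0.001, -0.0]
contact_force: [1.7, -0.1, -3.0]
finger_gap: 0.0195
gripper_force: 79.1
```

send_rows([
  {"xyz": [-0.56,-0.03,0],"turn": [0,0,0.18],"jaw": 10},
  {"xyz": [-0.56,-0.02,0],"turn": [0,0,0.18],"jaw": 10},
  {"xyz": [-0.56,-0.01,0],"turn": [0,0,0.18],"jaw": 10},
  {"xyz": [-0.56,0,0],"turn": [0,0,0.18],"jaw": 10},
  {"xyz": [-0.56,0.01,0],"turn": [0,0,0.18],"jaw": 10},
])

```text
clock: 5.62
tcp_pos: [0.4121, -0.0168, 0.2697]
tool_rot: [0.769, 0.639, -0.001, -0.0]
contact_force: [-0.0, 0.0, -2.9]
finger_gap: 0.0195
gripper_force: 79.1
```

send_rows([
  {"xyz": [-0.56,0.02,0],"turn": [0,0,0.18],"jaw": 10},
  {"xyz": [-0.56,0.03,0],"turn": [0,0,0.18],"jaw": 10},
  {"xyz": [-0.5,0.04,0],"turn": [0,0,0.18],"jaw": 10},
  {"xyz": [-0.3,0.03,0],"turn": [0,0,0.18],"jaw": 10},
  {"xyz": [-0.2,0,0],"turn": [0,0,0.18],"jaw": 10},
])

```text
clock: 6.03
tcp_pos: [0.3996, -0.101, 0.2697]
tool_rot: [0.794, 0.608, -0.001, -0.0]
contact_force: [-0.9, 0.6, -2.8]
finger_gap: 0.0195
gripper_force: 79.1
```

send_rows([
  {"xyz": [0,0,0],"turn": [0,0,0],"jaw": 10},
  {"xyz": [0,0,0],"turn": [0,0,0],"jaw": 10},
  {"xyz": [0,0,0],"turn": [0,0,0],"jaw": 10},
  {"xyz": [0,0,0],"turn": [0,0,0],"jaw": 10},
  {"xyz": [0,0,0],"turn": [0,0,0],"jaw": 10},
])

```text
clock: 6.45
tcp_pos: [0.4004, -0.0992, 0.2705]
tool_rot: [0.793, 0.609, -0.0, -0.0]
contact_force: [0.6, -0.9, -2.4]
finger_gap: 0.0197
gripper_force: 79.1
```

```bash
python3 plan.py ".405 -.129 .266 -15.2 3"
python3 - <<'E'
from h import *
for n in('scene','wrist'):
    P=params(n); img,w=cloud(n,P); save(img,n+'2.png'); np.savez('/tmp/%s2'%n,img=img,w=w)
a=cv2.imread('pics/scene2.png')[150:390,330:500]; b=cv2.imread('pics/wrist2.png')
o=np.zeros((600,800,3),np.uint8); o[:,:375]=cv2.resize(a,(375,600)); o[:319,375:]=cv2.resize(b,(425,319)); cv2.imwrite('pics/c2.png',o)
E
```

```text
at [ 0.4004 -0.0992  0.2705] hd -14.9 tilt [-0.  0. -1.] F [ 0.63 -0.88 -2.4 ] gap 0.0197 t 6.45
[-0.23, 0.1, 0.04] [-0.0, -0.0, 0.02] 
[-0.23, 0.1, 0.04] [-0.0, -0.0, 0.02] 
[-0.23, 0.1, 0.03] [-0.0, -0.0, 0.02] 
-> [ 0.4048 -0.1289  0.2661]
```

View pics/c2.png

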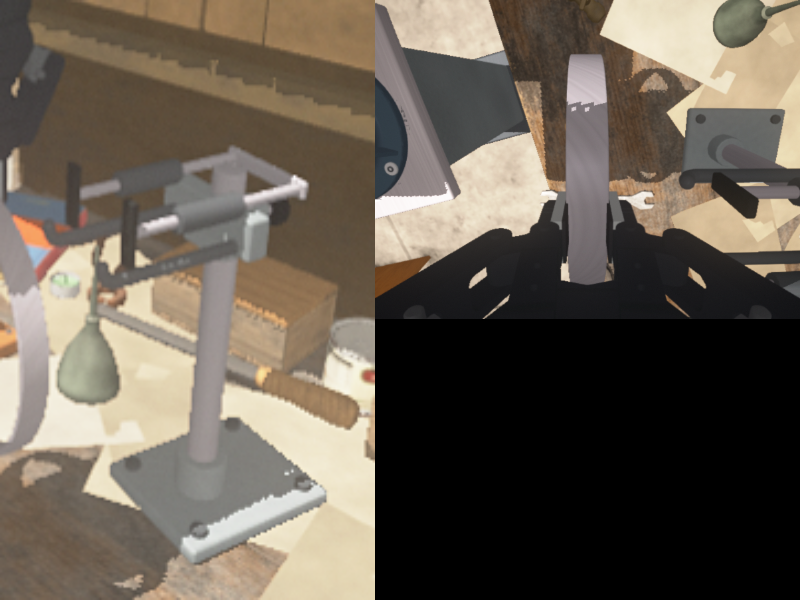

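The scene crop shows the hoop at the far left, in front of the tips at (50,235) and (105,275). The wrist view shows the hoop's top, and to its right the left prong with its tip (crop 688,180) and buffer plate (735,195). I measure both in that one view.

```bash
python3 - <<'E'
from h import *
w=np.load('/tmp/wrist2.npz')['w'].reshape(-1,3)
a=np.deg2rad(-15.16); X=np.array([np.cos(a),np.sin(a)]); Y=np.array([-X[1],X[0]]); o=np.array([.5894,-.1788])
s=np.c_[(w[:,:2]-o)@X,(w[:,:2]-o)@Y,w[:,2]]*1000
q=s[(s[:,0]>-155)&(s[:,0]<-60)&(abs(s[:,1])<60)&(s[:,2]>225)&(s[:,2]<300)]
for lo in range(-155,-90,4):
    r=q[(q[:,0]>=lo)&(q[:,0]<lo+4)]
    for sg in (-1,1):
        t=r[r[:,1]*sg>0]
        if len(t)>3: print(lo,sg,len(t),'y',np.round(np.percentile(t[:,1],[2,50,98])),'z',np.round(np.percentile(t[:,2],[2,50,98])))
print('tip x range',np.percentile(q[(q[:,2]>245)&(q[:,2]<256)&(q[:,0]<-125)][:,0],[1,5,50,95,99]))
pl=q[(q[:,2]>260)&(q[:,0]<-110)]; print('plate x',np.percentile(pl[:,0],[1,5,25,50,75,95]),'ztop',np.percentile(pl[:,2],[95,99]))
# hoop
h=s[(s[:,2]>200)&(s[:,2]<300)&(s[:,0]<-160)&(s[:,0]>-230)&(s[:,1]>40)&(s[:,1]<150)]
r=cv2.minAreaRect(h[:,:2].astype(np.float32)); print('hoop',len(h),r,h[:,2].max())
f=s[(s[:,2]>9)&(s[:,2]<18)&(abs(s[:,0])<130)&(abs(s[:,1])<90)]; print('foot',cv2.minAreaRect(f[:,:2].astype(np.float32)))
t=np.array(bot.get_state()['tcp_pos']); print('tcp',(t[:2]-o)@X,(t[:2]-o)@Y)
E
```

```text
-143 1 195 y [31. 35. 38.] z [241. 249. 252.]
-139 1 239 y [30. 37. 39.] z [239. 251. 253.]
-135 1 121 y [32. 38. 39.] z [237. 245. 252.]
-131 1 124 y [31. 37. 39.] z [235. 240. 244.]
-127 1 179 y [30. 36. 39.] z [234. 239. 241.]
-123 1 649 y [30. 35. 40.] z [236. 263. 286.]
-119 -1 14 y [-41. -40. -39.] z [249. 253. 256.]
-119 1 1960 y [29. 36. 41.] z [238. 271. 288.]
-115 1 278 y [29. 39. 40.] z [235. 282. 288.]
-111 1 127 y [36. 38. 39.] z [234. 241. 269.]
-107 1 250 y [34. 37. 39.] z [235. 265. 270.]
-103 1 332 y [32. 36. 39.] z [235. 266. 270.]
-99 1 357 y [31. 36. 39.] z [235. 265. 270.]
-95 -1 37 y [-32. -31. -30.] z [233. 235. 239.]
-95 1 358 y [31. 36. 39.] z [235. 265. 270.]
-91 -1 76 y [-33. -31. -30.] z [234. 237. 239.]
-91 1 364 y [30. 36. 39.] z [236. 265. 270.]
tip x range [-141.99446629 -141.46484509 -138.16337287 -133.7636042  -132.88728651]
plate x [-119.62701725 -119.34450399 -118.90005183 -118.4930516  -116.8379392
 -114.14882745] ztop [287.44121779 287.90712915]
hoop 13670 ((-203.55796813964844, 78.36277770996094), (22.288827896118164, 76.98512268066406), 0.8057372570037842) 290.040965242218
foot ((24.196224212646484, 10.16550064086914), (151.06993103027344, 101.01142883300781), 0.6600791811943054)
tcp -0.20320619000260984 0.027259646807627123
```

```bash
python3 plan.py ".4242 -.1348 .259 -14.9 5" ".4812 -.15 .259 -14.9 5"
```

```text
at [ 0.4004 -0.0993  0.2705] hd -14.92 tilt [ 0. -0. -1.] F [ 0.08 -0.39 -2.7 ] gap 0.0196 t 6.55
[-0.14, 0.16, 0.06] [0.0, 0.0, -0.0] 
[-0.14, 0.16, 0.06] [0.0, 0.0, -0.0] 
[-0.14, 0.16, 0.06] [0.0, 0.0, -0.0] 
[-0.14, 0.16, 0.05] [0.0, 0.0, -0.0] 
[-0.14, 0.16, 0.06] [0.0, 0.0, -0.0] 
-> [ 0.4241 -0.1346  0.2589]
[-0.0, 0.3, -0.0] [0.0, 0.0, -0.0] 
[-0.0, 0.29, -0.0] [0.0, 0.0, -0.0] 
[-0.0, 0.3, -0.0] [0.0, 0.0, -0.0] 
[-0.0, 0.29, -0.0] [0.0, 0.0, -0.0] 
[-0.0, 0.3, -0.0] [0.0, 0.0, -0.0] 
-> [ 0.4813 -0.1499  0.2589]
```

send_rows([
  {"xyz": [-0.14,0.16,0.06],"turn": [0,0,0],"jaw": 10},
  {"xyz": [-0.14,0.16,0.06],"turn": [0,0,0],"jaw": 10},
  {"xyz": [-0.14,0.16,0.06],"turn": [0,0,0],"jaw": 10},
  {"xyz": [-0.14,0.16,0.06],"turn": [0,0,0],"jaw": 10},
  {"xyz": [-0.14,0.16,0.05],"turn": [0,0,0],"jaw": 10},
])

```text
clock: 6.97
tcp_pos: [0.4245, -0.1361, 0.2584]
tool_rot: [0.793, 0.609, -0.0, -0.0]
contact_force: [-0.3, 0.8, -3.8]
finger_gap: 0.02
gripper_force: 79.1
```

send_rows([
  {"xyz": [0,0,0],"turn": [0,0,0],"jaw": 10},
  {"xyz": [0,0.15,0],"turn": [0,0,0],"jaw": 10},
  {"xyz": [0,0.15,0],"turn": [0,0,0],"jaw": 10},
  {"xyz": [0,0.15,0],"turn": [0,0,0],"jaw": 10},
  {"xyz": [0,0.15,0],"turn": [0,0,0],"jaw": 10},
])

```text
clock: 7.38
tcp_pos: [0.4479, -0.1413, 0.2591]
tool_rot: [0.793, 0.609, 0.0, 0.0]
contact_force: [-0.5, 0.6, -2.9]
finger_gap: 0.0197
gripper_force: 79.2
```

send_rows([
  {"xyz": [0,0.1,0],"turn": [0,0,0],"jaw": 10},
  {"xyz": [0,0.1,0],"turn": [0,0,0],"jaw": 10},
  {"xyz": [0,0,0],"turn": [0,0,0],"jaw": 10},
  {"xyz": [0,0,0],"turn": [0,0,0],"jaw": 10},
  {"xyz": [0,0,0],"turn": [0,0,0],"jaw": 10},
])

```text
clock: 7.8
tcp_pos: [0.4547, -0.1433, 0.2589]
tool_rot: [0.793, 0.609, -0.0, -0.0]
contact_force: [0.4, 0.3, -3.5]
finger_gap: 0.0196
gripper_force: 79.2
```

```bash
python3 plan.py ".4812 -.15 .259 -14.9 5"
```

```text
at [ 0.4547 -0.1433  0.2589] hd -14.97 tilt [-0.  0. -1.] F [ 0.37  0.26 -3.46] gap 0.0196 t 7.8
[0.0, 0.14, -0.0] [-0.0, 0.0, -0.0] 
[0.0, 0.14, -0.0] [-0.0, 0.0, -0.0] 
[0.0, 0.13, -0.0] [-0.0, 0.0, -0.0] 
[0.0, 0.14, -0.0] [-0.0, 0.0, -0.01] 
[0.01, 0.13, -0.0] [-0.0, 0.0, -0.0] 
-> [ 0.4811 -0.1499  0.2589]
```

send_rows([
  {"xyz": [0,0.04,0],"turn": [0,0,0],"jaw": 10},
  {"xyz": [0,0.04,0],"turn": [0,0,0],"jaw": 10},
  {"xyz": [0,0.05,0],"turn": [0,0,0],"jaw": 10},
  {"xyz": [0,0,0],"turn": [0,0,0],"jaw": 10},
  {"xyz": [0,0,0],"turn": [0,0,0],"jaw": 10},
])

```text
clock: 8.22
tcp_pos: [0.46, -0.1448, 0.2589]
tool_rot: [0.793, 0.609, -0.0, -0.0]
contact_force: [-0.4, 0.0, -3.2]
finger_gap: 0.0193
gripper_force: 79.2
```

send_rows([
  {"xyz": [0,0.05,0],"turn": [0,0,0],"jaw": 10},
  {"xyz": [0,0.05,0],"turn": [0,0,0],"jaw": 10},
  {"xyz": [0,0.05,0],"turn": [0,0,0],"jaw": 10},
  {"xyz": [0,0,0],"turn": [0,0,0],"jaw": 10},
  {"xyz": [0,0,0],"turn": [0,0,0],"jaw": 10},
])

```text
clock: 8.63
tcp_pos: [0.4654, -0.1462, 0.2588]
tool_rot: [0.793, 0.609, -0.0, -0.0]
contact_force: [-2.8, -0.1, -1.8]
finger_gap: 0.0195
gripper_force: 79.3
```

send_rows([
  {"xyz": [0,0.1,0],"turn": [0,0,0],"jaw": 10},
  {"xyz": [0,0.1,0],"turn": [0,0,0],"jaw": 10},
  {"xyz": [0,0.1,0],"turn": [0,0,0],"jaw": 10},
  {"xyz": [0,0.1,0],"turn": [0,0,0],"jaw": 10},
  {"xyz": [0,0,0],"turn": [0,0,0],"jaw": 10},
])

```text
clock: 9.05
tcp_pos: [0.4817, -0.1505, 0.2588]
tool_rot: [0.793, 0.609, -0.0, -0.0]
contact_force: [-5.4, 0.9, -1.1]
finger_gap: 0.0195
gripper_force: 79.5
```

```bash
python3 plan.py ".4812 -.15 .259 -14.9 1"
python3 - <<'E'
from h import *
P=params('wrist'); img,w=cloud('wrist',P); save(img,'w3.png'); img2,w2=cloud('scene'); save(img2,'s3.png')
w=w.reshape(-1,3)
a=np.deg2rad(-14.9); X=np.array([np.cos(a),np.sin(a)]); Y=np.array([-X[1],X[0]]); o=np.array([.5933,-.1798])
s=np.c_[(w[:,:2]-o)@X,(w[:,:2]-o)@Y,w[:,2]]*1000
for nm,b in(('tip',(-155,-130,28,45,244,257)),('hoop',(-160,-95,50,85,215,275)),('plate',(-130,-80,25,45,278,292))):
    q=s[(s[:,0]>b[0])&(s[:,0]<b[1])&(s[:,1]>b[2])&(s[:,1]<b[3])&(s[:,2]>b[4])&(s[:,2]<b[5])]
    if len(q): print(nm,len(q),'x',np.round(np.percentile(q[:,0],[1,10,50,90,99]),1),'z',np.round(np.percentile(q[:,2],[1,50,99]),1))
o=np.zeros((600,800,3),np.uint8); o[:,:375]=cv2.resize(cv2.imread('pics/s3.png')[150:390,330:500],(375,600)); o[:319,375:]=cv2.resize(cv2.imread('pics/w3.png'),(425,319)); cv2.imwrite('pics/c3.png',o)
E
```

```text
at [ 0.4817 -0.1505  0.2588] hd -14.97 tilt [-0.  0. -1.] F [-5.35  0.9  -1.1 ] gap 0.0195 t 9.05
[0.01, -0.01, -0.01] [-0.01, -0.0, -0.01] 
-> [ 0.4814 -0.15    0.2592]
tip 596 x [-145.  -143.5 -139.6 -136.2 -135.1] z [244.2 249.9 252.7]
hoop 5643 x [-126.5 -124.5 -115.7 -107.  -105. ] z [217.3 249.5 262.4]
plate 930 x [-104.5 -104.3 -101.9  -99.4  -98.6] z [278.7 286.6 288.2]
```

View pics/c3.png

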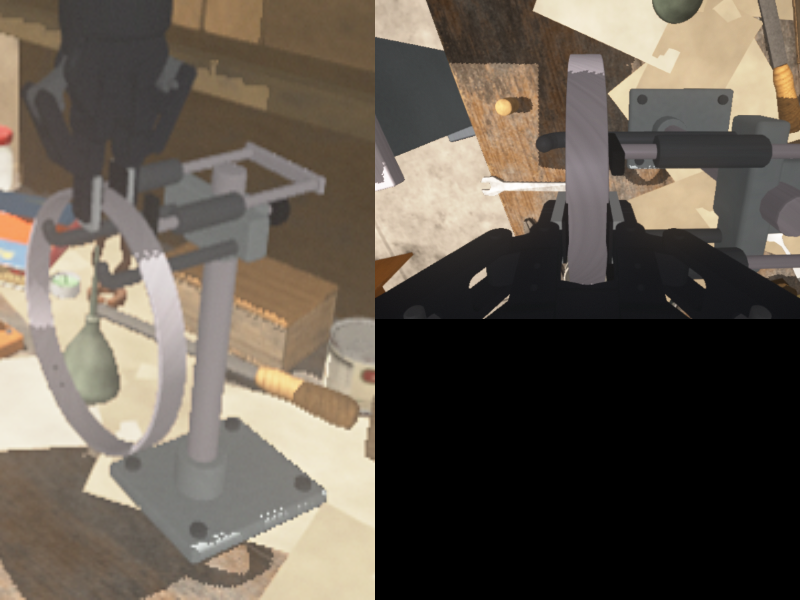

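The hoop is over the prongs and clear behind the tips: band -126 to -105, tip inner face -135. The buffer plate is on the band's rear edge, about 18 mm back. Now lowering.

send_rows([
  {"xyz": [0,0,0.08],"turn": [0,0,0],"jaw": 10},
  {"xyz": [0,0,0.08],"turn": [0,0,0],"jaw": 10},
  {"xyz": [0,0,0.08],"turn": [0,0,0],"jaw": 10},
  {"xyz": [0,0,0.08],"turn": [0,0,0],"jaw": 10},
  {"xyz": [0,0,0.08],"turn": [0,0,0],"jaw": 10},
])

```text
clock: 9.57
tcp_pos: [0.481, -0.1504, 0.2429]
tool_rot: [0.793, 0.609, -0.0, -0.0]
contact_force: [-5.3, 1.9, 0.2]
finger_gap: 0.0196
gripper_force: 79.5
```

send_rows([
  {"xyz": [0,0,0.03],"turn": [0,0,0],"jaw": 10},
  {"xyz": [0,0,0.03],"turn": [0,0,0],"jaw": 10},
  {"xyz": [0,0,0.03],"turn": [0,0,0],"jaw": 10},
  {"xyz": [0,0,0],"turn": [0,0,0],"jaw": 10},
  {"xyz": [0,0,0],"turn": [0,0,0],"jaw": 10},
])

```text
clock: 9.98
tcp_pos: [0.4808, -0.1503, 0.2392]
tool_rot: [0.793, 0.609, -0.0, -0.0]
contact_force: [-5.7, 0.3, -1.7]
finger_gap: 0.0195
gripper_force: 79.3
```

send_rows([
  {"xyz": [0,0,0.03],"turn": [0,0,0],"jaw": 10},
  {"xyz": [0,0,0.02],"turn": [0,0,0],"jaw": 10},
  {"xyz": [0,0,0.02],"turn": [0,0,0],"jaw": 10},
  {"xyz": [0,0,0],"turn": [0,0,0],"jaw": 10},
  {"xyz": [0,0,0],"turn": [0,0,0],"jaw": 10},
])

```text
clock: 10.4
tcp_pos: [0.4809, -0.1503, 0.2365]
tool_rot: [0.793, 0.609, -0.0, -0.0]
contact_force: [-5.7, 1.3, -0.5]
finger_gap: 0.0193
gripper_force: 79.4
```

send_rows([
  {"xyz": [0,0,0.02],"turn": [0,0,0],"jaw": 10},
  {"xyz": [0,0,0.02],"turn": [0,0,0],"jaw": 10},
  {"xyz": [0,0,0.01],"turn": [0,0,0],"jaw": 10},
  {"xyz": [0,0,0],"turn": [0,0,0],"jaw": 10},
  {"xyz": [0,0,0],"turn": [0,0,0],"jaw": 10},
])

```text
clock: 10.82
tcp_pos: [0.4809, -0.1503, 0.2345]
tool_rot: [0.793, 0.609, -0.0, -0.0]
contact_force: [-5.6, 0.7, -0.3]
finger_gap: 0.0197
gripper_force: 79.4
```

send_rows([
  {"xyz": [0,0,0.01],"turn": [0,0,0],"jaw": 10},
  {"xyz": [0,0,0.01],"turn": [0,0,0],"jaw": 10},
  {"xyz": [0,0,0],"turn": [0,0,0],"jaw": 10},
  {"xyz": [0,0,0],"turn": [0,0,0],"jaw": 10},
  {"xyz": [0,0,0],"turn": [0,0,0],"jaw": 10},
])

```text
clock: 11.23
tcp_pos: [0.4809, -0.1504, 0.2337]
tool_rot: [0.793, 0.609, -0.0, -0.0]
contact_force: [-5.3, 1.9, -0.4]
finger_gap: 0.0195
gripper_force: 79.5
```

send_rows([
  {"xyz": [0,0,0.01],"turn": [0,0,0],"jaw": 10},
  {"xyz": [0,0,0.01],"turn": [0,0,0],"jaw": 10},
  {"xyz": [0,0,0.01],"turn": [0,0,0],"jaw": 10},
  {"xyz": [0,0,0],"turn": [0,0,0],"jaw": 10},
  {"xyz": [0,0,0],"turn": [0,0,0],"jaw": 10},
])

```text
clock: 11.65
tcp_pos: [0.481, -0.1503, 0.2326]
tool_rot: [0.793, 0.609, -0.0, -0.0]
contact_force: [-5.0, 1.3, -1.1]
finger_gap: 0.0192
gripper_force: 79.5
```

send_rows([
  {"xyz": [0,0,0.01],"turn": [0,0,0],"jaw": 10},
  {"xyz": [0,0,0.01],"turn": [0,0,0],"jaw": 10},
  {"xyz": [0,0,0],"turn": [0,0,0],"jaw": 10},
  {"xyz": [0,0,0],"turn": [0,0,0],"jaw": 10},
  {"xyz": [0,0,0],"turn": [0,0,0],"jaw": 10},
])

```text
clock: 12.07
tcp_pos: [0.481, -0.1504, 0.2321]
tool_rot: [0.793, 0.609, -0.0, -0.0]
contact_force: [-5.4, 1.6, 2.2]
finger_gap: 0.0195
gripper_force: 79.7
```

send_rows([
  {"xyz": [0,0,0.01],"turn": [0,0,0],"jaw": 10},
  {"xyz": [0,0,0.01],"turn": [0,0,0],"jaw": 10},
  {"xyz": [0,0,0],"turn": [0,0,0],"jaw": 10},
  {"xyz": [0,0,0],"turn": [0,0,0],"jaw": 10},
  {"xyz": [0,0,0],"turn": [0,0,0],"jaw": 10},
])

```text
clock: 12.48
tcp_pos: [0.481, -0.1504, 0.2317]
tool_rot: [0.793, 0.609, 0.0, 0.0]
contact_force: [-7.4, 2.5, 6.9]
finger_gap: 0.0194
gripper_force: 80.0
```

send_rows([
  {"xyz": [0,0,0.01],"turn": [0,0,0],"jaw": 10},
  {"xyz": [0,0,0.01],"turn": [0,0,0],"jaw": 10},
  {"xyz": [0,0,0],"turn": [0,0,0],"jaw": 10},
  {"xyz": [0,0,0],"turn": [0,0,0],"jaw": 10},
  {"xyz": [0,0,0],"turn": [0,0,0],"jaw": 10},
])

```text
clock: 12.9
tcp_pos: [0.4811, -0.1504, 0.2312]
tool_rot: [0.793, 0.609, 0.0, 0.0]
contact_force: [-7.6, 2.2, 9.1]
finger_gap: 0.0194
gripper_force: 80.3
```

send_rows([
  {"xyz": [0,0,0.01],"turn": [0,0,0],"jaw": 10},
  {"xyz": [0,0,0.01],"turn": [0,0,0],"jaw": 10},
  {"xyz": [0,0,0.01],"turn": [0,0,0],"jaw": 10},
  {"xyz": [0,0,0],"turn": [0,0,0],"jaw": 10},
  {"xyz": [0,0,0],"turn": [0,0,0],"jaw": 10},
])

```text
clock: 13.32
tcp_pos: [0.4811, -0.1504, 0.2306]
tool_rot: [0.793, 0.609, 0.0, 0.001]
contact_force: [-9.1, 3.2, 14.5]
finger_gap: 0.0194
gripper_force: 80.7
```

send_rows([
  {"xyz": [0,0,0.01],"turn": [0,0,0],"jaw": 10},
  {"xyz": [0,0,0],"turn": [0,0,0],"jaw": 10},
  {"xyz": [0,0,0],"turn": [0,0,0],"jaw": 10},
  {"xyz": [0,0,0],"turn": [0,0,0],"jaw": 10},
  {"xyz": [0,0,0],"turn": [0,0,0],"jaw": 10},
])

```text
clock: 13.73
tcp_pos: [0.4811, -0.1504, 0.2304]
tool_rot: [0.793, 0.609, 0.0, 0.001]
contact_force: [-9.8, 3.3, 16.3]
finger_gap: 0.0194
gripper_force: 80.9
```

send_rows([
  {"xyz": [0,0,0.01],"turn": [0,0,0],"jaw": 10},
  {"xyz": [0,0,0.01],"turn": [0,0,0],"jaw": 10},
  {"xyz": [0,0,0],"turn": [0,0,0],"jaw": 10},
  {"xyz": [0,0,0],"turn": [0,0,0],"jaw": 10},
  {"xyz": [0,0,0],"turn": [0,0,0],"jaw": 10},
])

```text
clock: 14.15
tcp_pos: [0.4811, -0.1504, 0.23]
tool_rot: [0.793, 0.609, 0.001, 0.001]
contact_force: [-11.8, 2.9, 19.1]
finger_gap: 0.0194
gripper_force: 81.2
```

send_rows([
  {"xyz": [0,0,0],"turn": [0,0,0],"jaw": 10},
  {"xyz": [0,0,0],"turn": [0,0,0],"jaw": 10},
  {"xyz": [0,0,0],"turn": [0,0,0],"jaw": 10},
  {"xyz": [0,0,0],"turn": [0,0,0],"jaw": 10},
  {"xyz": [0,0,0],"turn": [0,0,0],"jaw": 10},
])

```text
clock: 14.57
tcp_pos: [0.4811, -0.1504, 0.23]
tool_rot: [0.793, 0.609, 0.001, 0.001]
contact_force: [-11.6, 2.2, 19.4]
finger_gap: 0.0196
gripper_force: 81.2
```

Bedded at about 19–20 N. I relax most of the load, then ease it forward.

send_rows([
  {"xyz": [0,0,-0.02],"turn": [0,0,0],"jaw": 10},
  {"xyz": [0,0,-0.02],"turn": [0,0,0],"jaw": 10},
  {"xyz": [0,0,-0.015],"turn": [0,0,0],"jaw": 10},
  {"xyz": [0,0,0],"turn": [0,0,0],"jaw": 10},
  {"xyz": [0,0,0],"turn": [0,0,0],"jaw": 10},
])

```text
clock: 14.98
tcp_pos: [0.4811, -0.1504, 0.231]
tool_rot: [0.793, 0.609, 0.0, 0.0]
contact_force: [-7.6, 2.1, 8.4]
finger_gap: 0.0193
gripper_force: 80.2
```

send_rows([
  {"xyz": [0,-0.02,0],"turn": [0,0,0],"jaw": 10},
  {"xyz": [0,-0.03,0],"turn": [0,0,0],"jaw": 10},
  {"xyz": [0,-0.03,0],"turn": [0,0,0],"jaw": 10},
  {"xyz": [0,-0.02,0],"turn": [0,0,0],"jaw": 10},
  {"xyz": [0,0,0],"turn": [0,0,0],"jaw": 10},
])

```text
clock: 15.4
tcp_pos: [0.4789, -0.1498, 0.2312]
tool_rot: [0.793, 0.609, 0.001, 0.002]
contact_force: [1.1, 1.2, 6.4]
finger_gap: 0.0196
gripper_force: 80.0
```

send_rows([
  {"xyz": [0,-0.02,0],"turn": [0,0,0],"jaw": 10},
  {"xyz": [0,-0.02,0],"turn": [0,0,0],"jaw": 10},
  {"xyz": [0,-0.01,0],"turn": [0,0,0],"jaw": 10},
  {"xyz": [0,0,0],"turn": [0,0,0],"jaw": 10},
  {"xyz": [0,0,0],"turn": [0,0,0],"jaw": 10},
])

```text
clock: 15.82
tcp_pos: [0.4774, -0.1494, 0.2312]
tool_rot: [0.793, 0.609, 0.001, 0.002]
contact_force: [2.1, -0.3, 6.2]
finger_gap: 0.0197
gripper_force: 80.0
```

send_rows([
  {"xyz": [0,0,-0.01],"turn": [0,0,0],"jaw": 10},
  {"xyz": [0,0,-0.01],"turn": [0,0,0],"jaw": 10},
  {"xyz": [0,0,0],"turn": [0,0,0],"jaw": 10},
  {"xyz": [0,0,0],"turn": [0,0,0],"jaw": 10},
  {"xyz": [0,0,0],"turn": [0,0,0],"jaw": 10},
])

```text
clock: 16.23
tcp_pos: [0.4765, -0.1492, 0.2314]
tool_rot: [0.793, 0.609, 0.001, 0.001]
contact_force: [3.7, -1.0, 7.1]
finger_gap: 0.0195
gripper_force: 80.0
```

send_rows([
  {"xyz": [0,-0.02,0],"turn": [0,0,0],"jaw": 10},
  {"xyz": [0,-0.02,0],"turn": [0,0,0],"jaw": 10},
  {"xyz": [0,0,0],"turn": [0,0,0],"jaw": 10},
  {"xyz": [0,0,0],"turn": [0,0,0],"jaw": 10},
  {"xyz": [0,0,0],"turn": [0,0,0],"jaw": 10},
])

```text
clock: 16.65
tcp_pos: [0.4755, -0.1489, 0.2315]
tool_rot: [0.793, 0.609, 0.001, 0.001]
contact_force: [5.7, -1.4, 4.6]
finger_gap: 0.0197
gripper_force: 80.0
```

```bash
cat > rel.py <<'E'
from h import *
import sys
P=params('wrist'); img,w=cloud('wrist',P); save(img,sys.argv[1]+'.png')
w=w.reshape(-1,3)
a=np.deg2rad(-14.9); X=np.array([np.cos(a),np.sin(a)]); Y=np.array([-X[1],X[0]]); o=np.array([.5933,-.1798])
s=np.c_[(w[:,:2]-o)@X,(w[:,:2]-o)@Y,w[:,2]]*1000
for nm,b in(('tip',(-155,-130,28,45,244,257)),('hoop42-60',(-160,-95,43,60,200,275)),('hoop60-85',(-160,-95,60,88,160,275)),('plate',(-130,-80,25,45,278,292))):
    q=s[(s[:,0]>b[0])&(s[:,0]<b[1])&(s[:,1]>b[2])&(s[:,1]<b[3])&(s[:,2]>b[4])&(s[:,2]<b[5])]
    if len(q): print(nm,len(q),'x',np.round(np.percentile(q[:,0],[1,10,50,90,99]),1),'z',np.round(np.percentile(q[:,2],[1,50,99]),1))
t=bot.get_state(); p=np.array(t['tcp_pos']); print('tcp',(p[:2]-o)@X*1000,(p[:2]-o)@Y*1000,p[2],t['contact_force'],t['torque'],t['clock'])
E
python3 rel.py w4
```

```text
tip 936 x [-145.  -143.3 -139.3 -132.1 -130.1] z [244.1 248.9 251.8]
hoop42-60 3393 x [-132.6 -130.6 -121.7 -113.1 -111.1] z [227.  234.1 239.6]
hoop60-85 3952 x [-132.8 -130.8 -122.  -113.4 -111.3] z [179.2 214.8 227.2]
plate 1569 x [-110.9 -110.8 -108.4 -105.8 -105.1] z [278.3 286.6 288.1]
tcp -121.74308832647485 -0.4412172933437504 0.2315230682714607 [ 6.28244785 -1.41615241  5.17733858] [-0.28456197 -1.19592238  0.06129949] 16.7
```

send_rows([
  {"xyz": [0,0,-0.01],"turn": [0,0,0],"jaw": 10},
  {"xyz": [0,0,-0.01],"turn": [0,0,0],"jaw": 10},
  {"xyz": [0,0,0],"turn": [0,0,0],"jaw": 10},
  {"xyz": [0,0,0],"turn": [0,0,0],"jaw": 10},
  {"xyz": [0,0,0],"turn": [0,0,0],"jaw": 10},
])

```text
clock: 17.12
tcp_pos: [0.4752, -0.1489, 0.232]
tool_rot: [0.793, 0.609, 0.001, 0.001]
contact_force: [6.8, -2.0, 3.0]
finger_gap: 0.0198
gripper_force: 79.8
```

send_rows([
  {"xyz": [0,-0.02,0],"turn": [0,0,0],"jaw": 10},
  {"xyz": [0,0,0],"turn": [0,0,0],"jaw": 10},
  {"xyz": [0,0,0],"turn": [0,0,0],"jaw": 10},
  {"xyz": [0,0,0],"turn": [0,0,0],"jaw": 10},
  {"xyz": [0,0,0],"turn": [0,0,0],"jaw": 10},
])

```text
clock: 17.53
tcp_pos: [0.4749, -0.1488, 0.2321]
tool_rot: [0.793, 0.609, 0.001, 0.002]
contact_force: [8.2, -1.0, 3.6]
finger_gap: 0.0192
gripper_force: 79.8
```

send_rows([
  {"xyz": [0,0,-0.01],"turn": [0,0,0],"jaw": 10},
  {"xyz": [0,0,-0.01],"turn": [0,0,0],"jaw": 10},
  {"xyz": [0,0,0],"turn": [0,0,0],"jaw": 10},
  {"xyz": [0,0,0],"turn": [0,0,0],"jaw": 10},
  {"xyz": [0,0,0],"turn": [0,0,0],"jaw": 10},
])

```text
clock: 17.95
tcp_pos: [0.4746, -0.1487, 0.2326]
tool_rot: [0.793, 0.609, 0.001, 0.001]
contact_force: [6.2, -1.8, 1.3]
finger_gap: 0.0195
gripper_force: 79.7
```

```bash
python3 rel.py w5; python3 - <<'E'
from h import *
img,w=cloud('scene'); save(img,'s5.png')
o=np.zeros((600,800,3),np.uint8); o[:,:400]=cv2.resize(cv2.imread('pics/s5.png')[200:320,340:420],(400,600)); o[:,400:]=cv2.resize(cv2.imread('pics/w5.png')[130:370,220:380],(400,600)); cv2.imwrite('pics/c5.png',o)
E
```

```text
tip 1082 x [-145.  -143.2 -138.5 -131.4 -130.1] z [244.1 248.7 252.1]
hoop42-60 3379 x [-133.5 -131.5 -122.7 -114.  -112. ] z [228.  235.2 240.7]
hoop60-85 3939 x [-133.7 -131.8 -123.  -114.3 -112.3] z [180.5 215.9 228.3]
plate 1528 x [-111.9 -111.6 -109.3 -106.7 -105.9] z [278.4 286.5 288.3]
tcp -122.73333472914472 -0.4479202253010432 0.23262714585220548 [ 8.35005846 -2.4182312   1.84092459] [-0.30348624 -1.38473724  0.04623394] 18.0
```

View pics/c5.png

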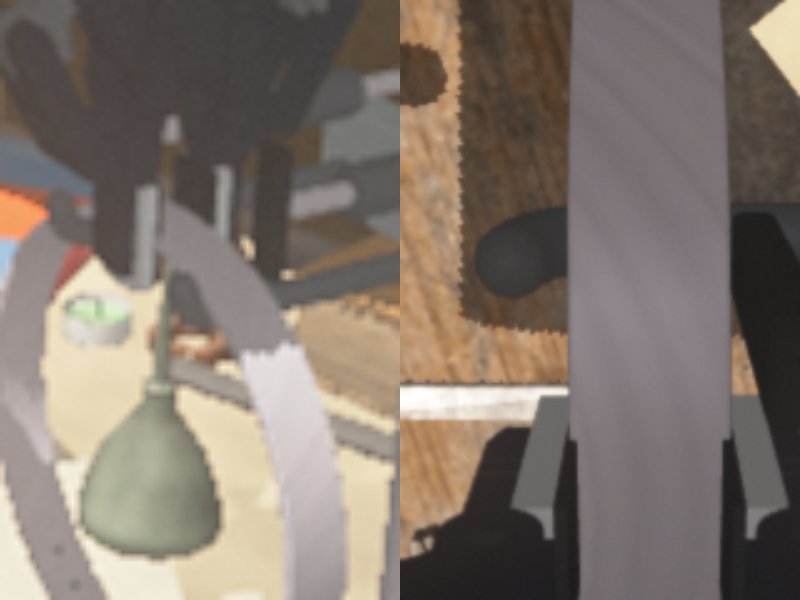

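The hoop is about 1 mm short of the tips: band left edge at crop x≈570, tip's right side at ≈555. I continue gently.

send_rows([
  {"xyz": [0,-0.01,-0.01],"turn": [0,0,0],"jaw": 10},
  {"xyz": [0,-0.01,0],"turn": [0,0,0],"jaw": 10},
  {"xyz": [0,0,0],"turn": [0,0,0],"jaw": 10},
  {"xyz": [0,0,0],"turn": [0,0,0],"jaw": 10},
  {"xyz": [0,0,0],"turn": [0,0,0],"jaw": 10},
])

```text
clock: 18.47
tcp_pos: [0.4742, -0.1486, 0.233]
tool_rot: [0.793, 0.609, 0.001, 0.001]
contact_force: [8.4, -2.6, 0.4]
finger_gap: 0.0195
gripper_force: 79.6
```

send_rows([
  {"xyz": [0,-0.01,0],"turn": [0,0,0],"jaw": 10},
  {"xyz": [0,-0.01,0],"turn": [0,0,0],"jaw": 10},
  {"xyz": [0,0,0],"turn": [0,0,0],"jaw": 10},
  {"xyz": [0,0,0],"turn": [0,0,0],"jaw": 10},
  {"xyz": [0,0,0],"turn": [0,0,0],"jaw": 10},
])

```text
clock: 18.88
tcp_pos: [0.474, -0.1485, 0.2332]
tool_rot: [0.793, 0.609, 0.001, 0.002]
contact_force: [10.5, -3.0, 0.1]
finger_gap: 0.0197
gripper_force: 79.6
```

```bash
python3 rel.py w6
```

```text
tip 1169 x [-144.9 -143.  -138.  -131.3 -130. ] z [244.1 248.3 251.9]
hoop42-60 3375 x [-134.1 -132.1 -123.3 -114.6 -112.6] z [228.6 235.7 241.2]
hoop60-85 3949 x [-134.2 -132.2 -123.5 -114.8 -112.8] z [180.7 216.4 228.8]
plate 1514 x [-112.4 -112.2 -109.9 -107.3 -106.5] z [278.5 286.6 288.3]
tcp -123.3570446590332 -0.46340596843961357 0.233178103465698 [10.66884065 -2.69534969 -0.87855821] [-0.50847303 -2.16323733  0.07616223] 18.9333
```

send_rows([
  {"xyz": [0,0.01,0.01],"turn": [0,0,0],"jaw": 10},
  {"xyz": [0,0.01,0.01],"turn": [0,0,0],"jaw": 10},
  {"xyz": [0,0.01,0],"turn": [0,0,0],"jaw": 10},
  {"xyz": [0,0,0],"turn": [0,0,0],"jaw": 10},
  {"xyz": [0,0,0],"turn": [0,0,0],"jaw": 10},
])

```text
clock: 19.35
tcp_pos: [0.4742, -0.1486, 0.2327]
tool_rot: [0.793, 0.609, 0.001, 0.001]
contact_force: [5.5, -0.7, 6.2]
finger_gap: 0.0195
gripper_force: 80.1
```

```bash
python3 rel.py w7
```

```text
tip 1103 x [-144.9 -143.1 -138.3 -131.5 -130.1] z [244.1 248.5 251.8]
hoop42-60 3379 x [-133.9 -131.9 -123.1 -114.5 -112.4] z [228.  235.3 240.9]
hoop60-85 3950 x [-134.1 -132.2 -123.4 -114.7 -112.7] z [180.2 215.9 228.5]
plate 1526 x [-112.3 -112.1 -109.7 -107.2 -106.3] z [278.5 286.6 288.2]
tcp -123.10360288900708 -0.4541422461275131 0.23270301689316197 [ 5.94138073 -0.70718747  4.64149307] [-0.2679681  -1.076278    0.01634703] 19.4
```

send_rows([
  {"xyz": [0,0.01,-0.01],"turn": [0,0,0],"jaw": 10},
  {"xyz": [0,0,0],"turn": [0,0,0],"jaw": 10},
  {"xyz": [0,0,0],"turn": [0,0,0],"jaw": 10},
  {"xyz": [0,0,0],"turn": [0,0,0],"jaw": 10},
  {"xyz": [0,0,0],"turn": [0,0,0],"jaw": 10},
], force=20)

```text
clock: 19.82
tcp_pos: [0.4742, -0.1486, 0.2328]
tool_rot: [0.793, 0.609, 0.001, 0.001]
contact_force: [5.8, -1.9, 5.4]
finger_gap: 0.0192
gripper_force: 80.0
```

```bash
python3 rel.py w8
```

```text
tip 1101 x [-145.  -143.1 -138.3 -131.4 -130.1] z [244.1 248.5 251.9]
hoop42-60 3378 x [-134.  -131.9 -123.2 -114.5 -112.4] z [228.2 235.3 240.9]
hoop60-85 3948 x [-134.2 -132.2 -123.4 -114.7 -112.7] z [180.3 216.1 228.5]
plate 1523 x [-112.2 -112.1 -109.7 -107.1 -106.4] z [278.4 286.6 288.2]
tcp -123.13877587099199 -0.4697835860876966 0.23276520858092195 [ 5.33441643 -1.08053482  4.44293619] [-0.28410382 -1.08051478  0.04033539] 19.8667
```

send_rows([
  {"xyz": [0,0,0],"turn": [0,0,0],"jaw": 21},
  {"xyz": [0,0,0],"turn": [0,0,0],"jaw": 23},
  {"xyz": [0,0,0],"turn": [0,0,0],"jaw": 25},
  {"xyz": [0,0,0],"turn": [0,0,0],"jaw": 28},
  {"xyz": [0,0,0],"turn": [0,0,0],"jaw": 30},
])

```text
clock: 20.28
tcp_pos: [0.4722, -0.148, 0.2318]
tool_rot: [0.793, 0.609, -0.001, -0.001]
contact_force: [0.8, 0.7, 0.3]
finger_gap: 0.0299
gripper_force: 0.0
```

send_rows([
  {"xyz": [0,0,0],"turn": [0,0,0],"jaw": 35},
  {"xyz": [0,0,0],"turn": [0,0,0],"jaw": 40},
  {"xyz": [0,0,0],"turn": [0,0,0],"jaw": 45},
  {"xyz": [0,0,0],"turn": [0,0,0],"jaw": 50},
  {"xyz": [0,0,0],"turn": [0,0,0],"jaw": 50},
])

```text
clock: 20.7
tcp_pos: [0.473, -0.1482, 0.2323]
tool_rot: [0.793, 0.609, -0.0, -0.0]
contact_force: [0.5, -0.1, -0.5]
finger_gap: 0.0497
gripper_force: 0.0
```

```bash
python3 rel.py w9
```

```text
tip 1180 x [-145.  -143.  -138.1 -131.3 -130.3] z [244.1 248.6 252.3]
hoop42-60 3419 x [-133.9 -131.9 -123.3 -114.5 -112.5] z [228.5 235.7 241.5]
hoop60-85 3965 x [-135.  -132.8 -124.3 -115.4 -113.2] z [181.3 216.4 228.8]
plate 1571 x [-112.  -111.8 -109.5 -106.9 -106.1] z [278.2 286.6 288.1]
tcp -124.36862248105137 -0.41949602822775395 0.23230961483516782 [ 0.189693    0.48651343 -0.44649067] [-0.00922923 -0.01075698  0.009164  ] 20.75
```

The hoop hangs on its own, trapped between tips and plates. I withdraw straight up.

send_rows([
  {"xyz": [0,0,-0.15],"turn": [0,0,0],"jaw": 50},
  {"xyz": [0,0,-0.25],"turn": [0,0,0],"jaw": 50},
  {"xyz": [0,0,-0.4],"turn": [0,0,0],"jaw": 50},
  {"xyz": [0,0,-0.5],"turn": [0,0,0],"jaw": 50},
  {"xyz": [0,0,-0.6],"turn": [0,0,0],"jaw": 50},
])

```text
clock: 21.17
tcp_pos: [0.4727, -0.1481, 0.3095]
tool_rot: [0.793, 0.609, -0.0, -0.0]
contact_force: [1.2, 0.2, 0.4]
finger_gap: 0.0499
gripper_force: 0.0
```

send_rows([
  {"xyz": [0,-0.4,-0.5],"turn": [0,0,0],"jaw": 50},
  {"xyz": [0,-0.7,-0.3],"turn": [0,0,0],"jaw": 50},
  {"xyz": [0,-0.7,0],"turn": [0,0,0],"jaw": 50},
  {"xyz": [0,-0.4,0],"turn": [0,0,0],"jaw": 50},
  {"xyz": [0,0,0],"turn": [0,0,0],"jaw": 50},
])

```text
clock: 21.58
tcp_pos: [0.3856, -0.1248, 0.3424]
tool_rot: [0.793, 0.609, 0.001, 0.001]
contact_force: [0.4, -0.7, 0.5]
finger_gap: 0.0498
gripper_force: 0.0
```

send_rows([
  {"xyz": [0,0,0],"turn": [0,0,0],"jaw": 50},
  {"xyz": [0,0,0],"turn": [0,0,0],"jaw": 50},
  {"xyz": [0,0,0],"turn": [0,0,0],"jaw": 50},
  {"xyz": [0,0,0],"turn": [0,0,0],"jaw": 50},
  {"xyz": [0,0,0],"turn": [0,0,0],"jaw": 50},
])

```text
clock: 22.0
tcp_pos: [0.3885, -0.1256, 0.34]
tool_rot: [0.793, 0.609, -0.0, -0.0]
contact_force: [-0.1, -0.5, -0.2]
finger_gap: 0.0503
gripper_force: 0.0
```

```bash
python3 - <<'E'
from h import *
img,w=cloud('scene'); save(img,'s9.png'); im2,w2=cloud('top'); save(im2,'t9.png')
o=np.zeros((600,800,3),np.uint8); o[:,:400]=cv2.resize(img[:,:,::-1][180:400,340:487],(400,600)); o[:300,400:]=cv2.resize(im2[:,:,::-1],(400,300)); o[300:,400:]=cv2.resize(im2[:,:,::-1][180:300,350:470],(400,300)); cv2.imwrite('pics/c9.png',o)
E
```

```text
(no output)
```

View pics/c9.png

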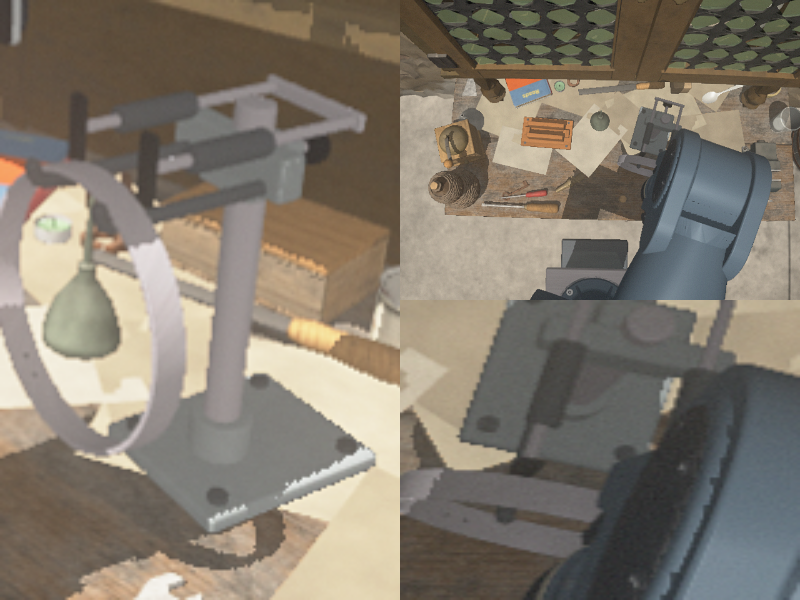

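The hoop hangs on both prongs, with the tips in front of the band (at crop (505,515) in the top view) and the plates behind. The can, the cradle and the foot of the stand are undisturbed. One quick check of the hoop's plumb from the cloud, then I hand in.

```bash
python3 - <<'E'
from h import *
a=np.deg2rad(-14.9); X=np.array([np.cos(a),np.sin(a)]); Y=np.array([-X[1],X[0]]); o=np.array([.5933,-.1798])
img,w=cloud('scene'); w=w.reshape(-1,3); s=np.c_[(w[:,:2]-o)@X,(w[:,:2]-o)@Y,w[:,2]]*1000
for lo in range(70,260,25):
    q=s[(s[:,0]>-175)&(s[:,0]<-85)&(abs(s[:,1])<95)&(s[:,2]>lo)&(s[:,2]<lo+25)]
    print(lo,len(q),np.round(np.percentile(q[:,0],[3,50,97])))
img,w=cloud('top'); p=w[170:215,300:340].reshape(-1,3); p=p[p[:,2]>.02]; print('can',p[:,:2].mean(0))
d=np.load('/tmp/top.npz')['w'][170:215,300:340].reshape(-1,3); print(d[d[:,2]>.02][:,:2].mean(0)); print(bot.get_state()['clock'])
E
```

```text
70 496 [-142. -132. -120.]
95 262 [-141. -132. -120.]
120 273 [-140. -130. -119.]
145 296 [-139. -129. -117.]
170 337 [-138. -127. -116.]
195 358 [-137. -127. -115.]
220 569 [-143. -126.  -88.]
245 644 [-145. -119.  -91.]
can [ 0.63885828 -0.00660036]
[ 0.63871955 -0.00627078]
22.2
```

```bash
python3 -c "
from bench import bot
print(bot.finish_job())"
```

```text
the job is handed in; nothing more can be done
None
```

The hoop hangs on both prongs, trapped between the tips and the buffer. It was pressed down with about 19–20 N and eased forward against the tips before release. It leans about 7 mm at the bottom. The oil can did not move, and the arm never went near the tap or cork, though I did not re-measure those two. The job was handed in at 22 s; no verdict came back.

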